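# Dial down the warming tray and lift the glazed bead with the tongs

### The job

Turn the warming tray's dial so that its white pointer line stands at the one long mark of the scale and let go of it; then pick up the wooden tongs, close them on the round bead (the straight-sided round piece, not the square or the cone) and lift it about 10 cm straight off the tray. Finish while still holding the bead up in the squeezed tongs: only the tongs may touch the bead, and the other pieces and the jar stay where they are.

Things in the scene. Friction and masses are not known exactly. Their poses are not given: they have to be found in the camera images.
- dial (a joint): Dial angle, rad, 0 to 4.71, growing clockwise seen from above; light friction (0.03 N m), stays where left. At 0 its white pointer line points along the tray's -x; at 1.57 along the tray's +y, to the one long mark (black bar 4 x 22 mm; the 12 other ticks, every 0.39 rad, are 6 mm). Starts 0.6 to 1.4 rad past the long mark: turn it anticlockwise.
- dial_grip (a point): On the dial's vertical axis, at the height to grip it, 7 mm below the top of its black bar grip (14 mm thick, 42 mm long, 32 mm tall), which stands on a disc of 44 mm diameter, whose top is 23 mm below this point. x axis along the bar, turning with it; the pointer line is on its -x half.
- tray: Electric warming tray fixed to the table, 220 (x) x 400 (y) x 45 (z) mm, grey, dark steel plate on top. Origin: centre of its underside; its level top is 45 mm above. The dial is on its top, 140 mm towards -y. The three glazed pieces stand in a row along y, 85 mm apart, in any order: bring the tongs in along the tray's x, tips to +x, to clear the neighbours.
- bead_center (a point): Centre of the round bead: an upright white-glazed cylinder, 30 mm diameter, 26 mm tall, with a small dark hole drawn on its top; about 30 g; stands on the tray.
- bead: The same round bead: 30 mm diameter, 26 mm tall; this origin is the centre of its underside.
- tongs_mid (a point): Grip point of the dark wooden spring tongs, mid-way between the arms and half-way up (14 mm above the underside). x axis towards the tips, z up. Tongs lie on the arms' edges, so they close level. Tips reach 105 mm ahead, best bite 90 mm ahead; rear block (26 x 26 x 28 mm) centred 87 mm behind. Mass 80 g. Width over the arms here: 59 mm open, 40 mm when shut on the bead.
- tong_left: Left arm (seen from block to tips), 192 x 5 x 28 mm. Origin: its hinge, at the underside, 85 mm behind tongs_mid; x axis along the arm to the tip 190 mm away, 0.11 rad outward when open, 0 when the arms are parallel with a 30 mm gap. Each arm springs back with 4 N (open) to 7 N (parallel) at the grip point.
- tong_right: Right arm of the tongs, mirror image of the left. Inner gap 90 mm ahead of tongs_mid: 68 mm open, about 50 mm when squeezed to 50 mm over the arms at tongs_mid; so part-squeezed the tongs can be lifted and carried still open, and let down over the bead.
- square_center (a point): Centre of the white-glazed square piece, 34 x 34 x 16 mm, on the tray; to be left alone.
- cone_center (a point): Half-way up the white-glazed cone, 34 mm diameter, 45 mm tall, on the tray; to be left alone.
- jar_center (a point): Centre of a closed glass jar, 60 mm diameter, 85 mm tall, on the table beyond the tongs; to be left alone.

How it is judged:
By the outcome, as a careful person would: the job done as asked, in the order asked, and still so for the second after the job is handed in, while the arm keeps its last pose, push and grip.
It also fails if it takes over 53 s, if anything falls off the work surface, if the arm or the gripper's body presses on something with over 40 N, if the wrist force passes 120 N, or if a joint passes its speed limit or range.

### The arm

A 6-joint arm with a two-finger parallel gripper is mounted at the origin on the work surface. World frame = base frame: x ahead of the robot, y to its left, z up, the work surface at z = 0. Lengths are in m, angles in rad, forces in N, time in s.
With the tool pointing down it reaches from about 0.3 to 0.85 m from the base axis. Payload 5.4 kg.
Tool frame: the origin (TCP) lies midway between the tips of the shut fingers; the grasp point (between the pads) lies 19 mm behind it; z points along the fingers, y is the direction in which the jaws open and shut (so a half turn about z gives the same grasp; the last joint's range is limited). The gripper opens to 85 mm and grips with 20 to 120 N. Pads are 22 mm wide; open, the fingers measure 114 mm over their backs; the gripper's body (76 mm by 85 mm) begins 54 mm behind the grasp point. The pads swing forward as they close: fully open they stand 13 mm farther back than shut.
Start: joints at [1.098, 0.158, 1.597, -0, 1.386, -0.21], TCP at [0.149, 0.555, 0.231] pointing down, gripper open.
Joint ranges: [-2.91, 2.91], [-0.94, 2.29], [0.18, 2.7], [-1.29, 4.43], [0.17, 2.64], [-3, 3]. Speed limits (rad/s): [2.57, 2.57, 3.14, 3.14, 3.14, 3.14].

### API

Orientations are given as a unit quaternion [w, x, y, z].
In Python, from workcell import * gives the robot as it stands.
- The arm moves only by the tool carry_out, never from a script. Its argument "commands" is a list of rows, each a list of 3 entries, a list of its own where there are three numbers: the closure in counts, from 0 (fully open) to 255 (shut), then the shift along the tool's x, y, z in m, then the turn about the tool's z in degrees. In form: [[claw, [tx, ty, tz], spin], ...]. A call has 1 to 5 rows; each row is the pose to reach, as a shift and turn from the pose commanded when the call began, along the tool's axes at that moment; what a row does not reach only later rows make up. A row lasts 1/10 s, in which the tool goes at most 50 mm and 8.59 degrees, less where a joint would pass 70% of its speed; a pose out of reach is approached as far as the arm can. A call with a gripper value outside its range is refused whole. The fingers move at their own pace and stop on an object; "newtons" is the grip in N (left out, the last holds). Time passes only in rows, so rows that repeat a pose let the fingers close. It gives the time, the measured TCP pose, the force and the opening at its end, in the units of the state.
- read_state(): the state, without advancing time (a new reading comes with each control period).
- read_camera(name): name is "scene" or "top" or "wrist"; returns the picture (480x640x3 uint8, blue, green, red); there is no depth.
- camera_info(name): a dict with "fx", "fy", "cx", "cy" (pixels), "origin" and "orientation" of the camera in the world. Camera axes: x right, y up, looking along -z (the intrinsics and any distortion apply to the point x, -y, -z); pixel columns grow to the right and rows downward; lengths in m; the calibration is good to about 2 mm. A picture is of the moment at which its call begins: read the wrist's pose just before it. camera_info takes no time and is no camera call; for the wrist camera it gives the pose at the moment of the call.
- sign_off(): hands the job in, once; it reports no verdict.
Trained networks look in the newest picture that a camera, given by its name, has taken for a name from the list of things; names that differ only in an ending like _2 or _b are one class to them, and where a whole thing is asked for, a point or a joint stands for the part that bears it (a point fixed in the world has none). Each returns a list of dicts, best first, with "confidence" (0 to 1); they miss things now and then, are a little off and sometimes report something else, mostly with a low value. They report only what shows in the picture. A call takes as long as a camera call.
- regions_of(camera, thing): "region" (480x640 bool, what is visible of it) and "box" ([left, top, right, bottom] in pixels, round what is visible of it).
- place_of(camera, thing): "xy" ([column, row] in pixels: a listed point, or the origin of a listed thing).
The state is a dict: "clock": time; "qpos": joint angles; "joint_vel": joint speeds; "effort": joint torques, N m; "tool_pos": TCP position; "ee_rot": TCP orientation; "force": force on the tool from outside, world axes, zero at the start; "wrist_torque": the same for the moment, N m; "grip_width": opening from 0.0 (shut) to 1.0 (fully open).
Only numpy, scipy, OpenCV 4.12 (cv2) and the standard library are available. Lean on these libraries where they do the work, as an engineer would, in place of code of your own. Each camera call takes 0.05 s, during which the arm holds its last target. There are 200 camera calls.

## Working session

There is one attempt and no reset: what is moved stays moved. The work goes in short steps, Python scripts to look and compute and a tool call to move; the robot and the scene stay as the last step left them, time stands still between calls to the robot, and variables do not carry over. Pictures are saved under pics/ and viewed, about 8 in all and at most 12, crops included, and the job is handed in when it is done.

Besides the shell and the picture viewer there is one more tool, called after "Call:" by a JSON object that holds its "method" and its "body", one argument or row to a line. carry_out: Moves the arm, as the interface text tells. Its arguments: {"type":"object","properties":{"commands":{"type":"array"},"newtons":{"type":"number"}},"required":["commands"]}

```bash
mkdir -p pics; cat > h.py <<'E'
from workcell import *
import numpy as np, cv2
from scipy.spatial.transform import Rotation as R
def rot(q): return R.from_quat([q[1],q[2],q[3],q[0]]).as_matrix()
def ray(info,uv):
    p=cv2.undistortPoints(np.array([[uv]],float),np.array([[info['fx'],0,info['cx']],[0,info['fy'],info['cy']],[0,0,1.]]),np.array(info.get('distortion',[0,0,0,0,0]),float))[0,0]
    d=rot(info['orientation'])@np.array([p[0],-p[1],-1]); return np.array(info['origin']),d
def onz(info,uv,z):
    o,d=ray(info,uv); return o+d*(z-o[2])/d[2]
def proj(info,P):
    c=rot(info['orientation']).T@(np.array(P)-np.array(info['origin'])); return [info['cx']+info['fx']*c[0]/-c[2], info['cy']-info['fy']*c[1]/-c[2]]
E
python3 - <<'E'
from h import *
s=read_state(); print(s['clock'],s['tool_pos'],s['ee_rot'],s['grip_width'])
np.set_printoptions(precision=4,suppress=True)
Z={'dial_grip':.045+.025,'bead_center':.058,'tongs_mid':.014,'tong_left':0,'tong_right':0,'square_center':.053,'cone_center':.0675,'jar_center':.0425,'tray':0}
for c in ('top','scene'):
    im=read_camera(c); cv2.imwrite(f'pics/{c}0.png',im); i=camera_info(c); print(c,i)
    for n,z in Z.items():
        r=place_of(c,n)
        print(n,[(np.round(a['xy']),round(a['confidence'],2),onz(i,a['xy'],z)) for a in r[:2]])
E
```

```text
0.0 [0.14910956 0.55471155 0.23032574] [-3.28715026e-04  1.31024621e-01  9.91378675e-01 -8.73895948e-04] 0.9980556042954557
top {'fx': 593.1034063452564, 'fy': 593.1034063452564, 'cx': 325.0851079288484, 'cy': 247.9786353666508, 'origin': array([0.4459, 0.0229, 1.3488]), 'orientation': array([ 0.715 ,  0.0272, -0.0328, -0.6978])}
dial_grip [(array([454., 248.]), 0.78, array([ 0.5624, -0.2657,  0.07  ]))]
bead_center [(array([409., 225.]), 0.73, array([ 0.6115, -0.1681,  0.058 ])), (array([386., 239.]), 0.29, array([ 0.5781, -0.1189,  0.058 ]))]
tongs_mid [(array([195., 265.]), 0.73, array([0.5131, 0.3051, 0.014 ])), (array([191., 304.]), 0.21, array([0.4261, 0.3099, 0.014 ]))]
tong_left [(array([176., 302.]), 0.93, array([0.431 , 0.3463, 0.    ]))]
tong_right [(array([189., 305.]), 0.87, array([0.424 , 0.3169, 0.    ]))]
square_center [(array([325., 215.]), 0.61, array([0.629 , 0.0149, 0.053 ]))]
cone_center [(array([407., 222.]), 0.73, array([ 0.6154, -0.1629,  0.0675])), (array([363., 217.]), 0.62, array([ 0.6244, -0.0664,  0.0675]))]
jar_center [(array([222., 184.]), 0.56, array([
[... 532 characters left out ...]
., 320.]), 0.73, array([ 0.6221, -0.1582,  0.058 ])), (array([254., 326.]), 0.34, array([ 0.6435, -0.1463,  0.058 ]))]
tongs_mid [(array([431., 228.]), 0.89, array([0.5173, 0.3071, 0.014 ])), (array([409., 211.]), 0.37, array([0.4403, 0.3068, 0.014 ]))]
tong_left [(array([420., 212.]), 0.67, array([0.4373, 0.3415, 0.    ]))]
tong_right [(array([405., 213.]), 0.83, array([0.4252, 0.3106, 0.    ]))]
square_center [(array([344., 294.]), 0.97, array([0.6436, 0.0133, 0.053 ]))]
cone_center [(array([291., 298.]), 0.93, array([ 0.6236, -0.0731,  0.0675]))]
jar_center [(array([474., 273.]), 0.95, array([0.7002, 0.2479, 0.0425]))]
tray [(array([254., 324.]), 0.74, array([ 0.582 , -0.1271,  0.    ]))]
```

```bash
python3 -c "
import cv2
a=cv2.imread('pics/top0.png')[150:350,150:500];cv2.imwrite('pics/t0c.png',cv2.resize(a,(800,457),interpolation=cv2.INTER_CUBIC))
a=cv2.imread('pics/scene0.png')[180:400,120:520];cv2.imwrite('pics/s0c.png',cv2.resize(a,(800,440),interpolation=cv2.INTER_CUBIC))"
```

```text
(no output)
```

View pics/t0c.png

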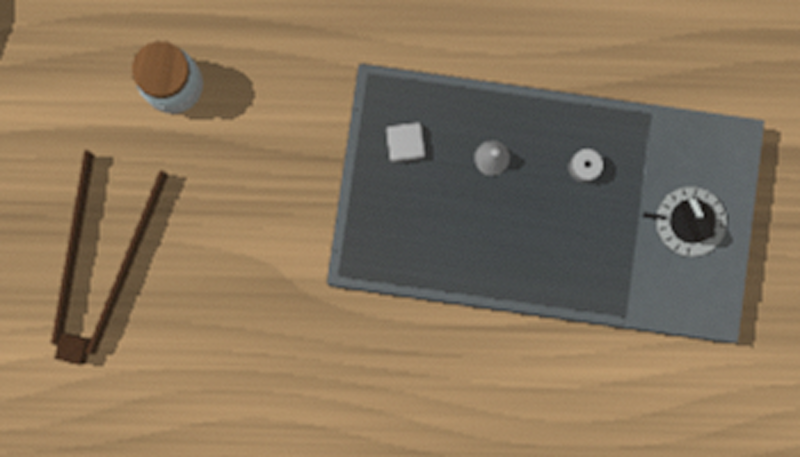

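View pics/s0c.png

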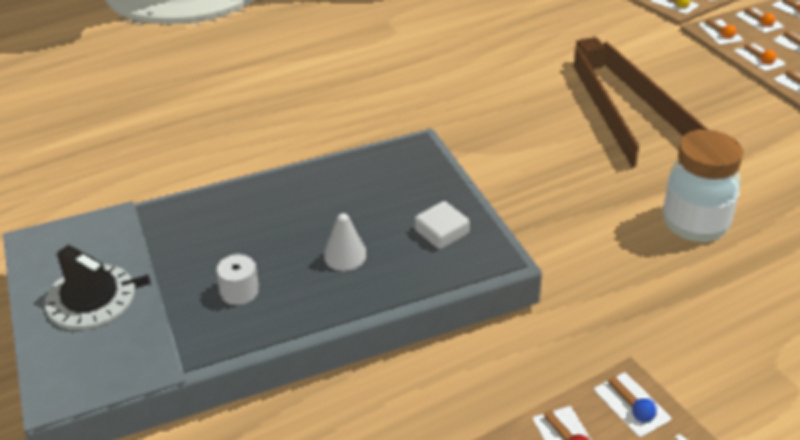

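```bash
cat >> h.py <<'E'
np.set_printoptions(precision=4,suppress=True)
def tri(obs):
    A=np.zeros((3,3));b=np.zeros(3)
    for i,uv in obs:
        o,d=ray(i,uv);d=d/np.linalg.norm(d);P=np.eye(3)-np.outer(d,d);A+=P;b+=P@o
    X=np.linalg.solve(A,b); return X
def plan(target,yaw_y=None,s=None):
    """shift in tool axes, spin deg so that tool y is along world heading yaw_y (mod pi)"""
    s=s or read_state(); M=rot(s['ee_rot']); d=M.T@(np.array(target)-s['tool_pos'])
    sp=None
    if yaw_y is not None:
        cur=np.arctan2(M[1,1],M[0,1]); a=(cur-yaw_y+np.pi/2)%np.pi-np.pi/2; sp=np.degrees(a)
    print('shift mm',d*1000,'spin',sp,'q',s['qpos'])
E
python3 - <<'E'
from h import *
t,s=camera_info('top'),camera_info('scene')
def best(c,n,near=None):
    r=place_of(c,n); return r[0]['xy']
read_camera('top');read_camera('scene')
P={}
for n in ('dial_grip','bead_center','square_center','jar_center','tongs_mid'):
    P[n]=tri([(t,best('top',n)),(s,best('scene',n))]); print(n,P[n])
M=rot(read_state()['ee_rot']); print('tool axes (cols)\n',M)
# tray outline from top region
r=regions_of('top','tray')[0]; print(r['confidence'],r['box'],r['region'].sum())
m=r['region'].astype(np.uint8); c=max(cv2.findContours(m,0,2)[0],key=cv2.contourArea)
bx=cv2.boxPoints(cv2.minAreaRect(c)); W=[onz(t,p,.045) for p in bx]; print(bx)
for k in range(4):
    e=W[(k+1)%4]-W[k]; print(W[k],np.linalg.norm(e),np.degrees(np.arctan2(e[1],e[0])))
# wrist cam relative
w=camera_info('wrist'); print(w); print('cam in tool',M.T@(w['origin']-read_state()['tool_pos']),-M.T@rot(w['orientation'])[:,2])
plan([P['dial_grip'][0],P['dial_grip'][1],.2])
E
```

```text
dial_grip [ 0.5662 -0.2667  0.0731]
bead_center [ 0.4241  0.1292 -0.0776]
square_center [0.6298 0.0137 0.047 ]
jar_center [0.6967 0.2453 0.0415]
tongs_mid [0.5191 0.3052 0.02  ]
tool axes (cols)
 [[-0.9657  0.2598 -0.    ]
 [ 0.2598  0.9657 -0.    ]
 [ 0.     -0.     -1.    ]]
0.89 [291.8, 176.7, 480.4, 299.0] 17283
[[292.4008 275.3229]
 [306.118  176.3629]
 [486.319  201.3412]
 [472.6017 300.3012]]
[0.4948 0.0841 0.045 ] 0.22243037584439043 -6.258008893091824
[0.7159 0.0599 0.045 ] 0.4051088017538848 -96.52479467680446
[ 0.6698 -0.3426  0.045 ] 0.22229290581895983 172.24880605536788
[ 0.4496 -0.3126  0.045 ] 0.3993153976119623 83.5018906459451
{'fx': 378.0237553952938, 'fy': 378.0237553952938, 'cx': 327.38846902623635, 'cy': 234.95950405803623, 'origin': array([0.075 , 0.5763, 0.3734]), 'orientation': array([ 0.7841, -0.1221, -0.0943,  0.6012])}
cam in tool [ 0.0772  0.001  -0.1421] [-0.3049  0.0012  0.9524]
shift mm [-616.0124 -685.4721   31.3181] spin None q [ 1.0979  0.1584  1.597  -0.      1.3862 -0.2101]
```

```bash
cat >> h.py <<'E'
def calls(target,spin,n,s=None):
    """n calls of equal share of translation and spin; prints shift (mm) in tool axes at each call's start"""
    s=s or read_state(); M=rot(s['ee_rot']); d=np.array(target)-s['tool_pos']
    for k in range(n):
        Mk=M@R.from_euler('z',spin*k/n,degrees=True).as_matrix()
        print(k,'shift mm',np.round(Mk.T@d/n*1000,1),'spin',round(spin/n,2))
E
python3 - <<'E'
from h import *
calls([.566,-.267,.17],141,4)
E
```

```text
0 shift mm [-154.  -171.4   15.3] spin 35.25
1 shift mm [-224.7  -51.1   15.3] spin 35.25
2 shift mm [-213.    87.9   15.3] spin 35.25
3 shift mm [-123.2  194.7   15.3] spin 35.25
```

Call:
{"method": "carry_out", "body": {
  "commands": [
    [0,[-0.031,-0.034,0],7],
    [0,[-0.062,-0.069,0],14],
    [0,[-0.093,-0.103,0],21],
    [0,[-0.124,-0.137,0],28],
    [0,[-0.154,-0.171,0],35]
  ]
}}

```text
clock: 2.15
tool_pos: [0.2542, 0.3486, 0.2314]
ee_rot: [0.0, 0.425, 0.905, 0.0]
force: [1.2, 0.5, 1.5]
grip_width: 0.996
```

Call:
{"method": "carry_out", "body": {
  "commands": [
    [0,[-0.045,-0.01,0],7],
    [0,[-0.09,-0.02,0],14],
    [0,[-0.135,-0.03,0],21],
    [0,[-0.18,-0.04,0],28],
    [0,[-0.225,-0.051,0],35]
  ]
}}

```text
clock: 2.65
tool_pos: [0.3597, 0.1431, 0.2317]
ee_rot: [0.0, 0.678, 0.735, 0.001]
force: [1.4, 0.3, 0.3]
grip_width: 0.995
```

```bash
python3 - <<'E'
from h import *
plan([.566,-.267,.17],np.radians(-66)); calls([.566,-.267,.17],71,2)
E
```

```text
shift mm [-425.5516  172.2461   61.9197] spin 70.66004642242741 q [ 0.0638 -0.3702  2.0826  0.0001  1.4278 -0.0176]
0 shift mm [-212.8   86.1   31. ] spin 35.5
1 shift mm [-123.2  193.7   31. ] spin 35.5
```

Call:
{"method": "carry_out", "body": {
  "commands": [
    [0,[-0.043,0.017,0.006],7],
    [0,[-0.086,0.034,0.012],14],
    [0,[-0.128,0.052,0.018],21],
    [0,[-0.17,0.069,0.024],28],
    [0,[-0.213,0.086,0.031],35.5]
  ]
}}

```text
clock: 3.15
tool_pos: [0.4638, -0.0619, 0.2004]
ee_rot: [0.0, 0.87, 0.493, 0.0]
force: [0.7, 0.3, 0.1]
grip_width: 0.999
```

Call:
{"method": "carry_out", "body": {
  "commands": [
    [0,[-0.025,0.038,0.006],7],
    [0,[-0.05,0.077,0.012],14],
    [0,[-0.074,0.116,0.018],21],
    [0,[-0.1,0.155,0.024],28],
    [0,[-0.123,0.194,0.031],35.5]
  ]
}}

```text
clock: 3.65
tool_pos: [0.5682, -0.2667, 0.1691]
ee_rot: [0.0, 0.979, 0.205, 0.0]
force: [0.9, -0.3, 1.3]
grip_width: 1.002
```

Call:
{"method": "carry_out", "body": {
  "commands": [
    [0,[0,0,0],0],
    [0,[0,0,0],0]
  ]
}}

```text
clock: 3.85
tool_pos: [0.5673, -0.2649, 0.1683]
ee_rot: [-0.001, 0.978, 0.207, -0.001]
force: [0.6, 0.6, -0.2]
grip_width: 1.0
```

```bash
python3 - <<'E'
from h import *
s=read_state(); i=camera_info('wrist'); im=read_camera('wrist'); cv2.imwrite('pics/w1.png',im)
print(s['tool_pos'],s['qpos'])
for n,z in (('dial_grip',.073),('dial',.05),('bead_center',.058)):
    print(n,[(a['xy'],a['confidence'],onz(i,a['xy'],z)) for a in place_of('wrist',n)[:2]])
print('dial_grip proj',proj(i,[.566,-.267,.073]))
E
```

```text
[ 0.5673 -0.2649  0.1683] [-0.6297  0.3407  1.5071  0.0003  1.2957  0.5237]
dial_grip [([329.0, 243.4], 0.7, array([ 0.5653, -0.2664,  0.073 ]))]Traceback (most recent call last):
  File "<stdin>", line 5, in <module>
ValueError: it knows: bead, bead_center, cone_center, dial_grip, jar_center, square_center, tong_left, tong_right, tongs_mid, tray
```

View pics/w1.png

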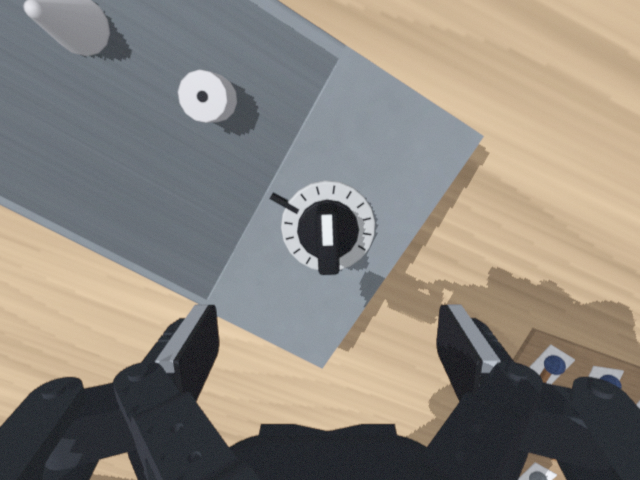

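```bash
cat >> h.py <<'E'
def pointer(im,i,c=(327,230),r=26,z=.08):
    g=im.min(2).copy(); m=np.zeros_like(g); cv2.circle(m,c,r,255,-1)
    w=((g>170)&(m>0)).astype(np.uint8); n,l,st,ce=cv2.connectedComponentsWithStats(w)
    k=1+np.argmin([np.hypot(*(ce[j]-c))-st[j,4]/30 for j in range(1,n)])
    cnt=np.argwhere(l==k)[:,::-1].astype(np.float32); W=np.array([onz(i,p,z)[:2] for p in cnt])
    u,s,v=np.linalg.svd(W-W.mean(0)); h=np.degrees(np.arctan2(v[0,1],v[0,0]))
    print('pointer area',len(cnt),'centroid',W.mean(0),'ce',ce[k],'line heading mod180',h%180,'lengths',2*s[:2]*np.sqrt(3/len(cnt)))
    return W.mean(0),h
E
python3 - <<'E'
from h import *
i=camera_info('wrist'); im=cv2.imread('pics/w1.png'); pointer(im,i)
d=onz(i,(284,202),.045); print('mark',d)
for z in (.045,.05): print(onz(i,(329,226),z))
# tray edge headings via plate border line: (338,62)-(208,298) ; right edge (482,136)-(324,366)
for a,b in (((338,62),(208,298)),((482,136),(324,366)),((348,47),(482,136))):
    e=onz(i,b,.045)-onz(i,a,.045); print(np.degrees(np.arctan2(e[1],e[0])),np.linalg.norm(e))
M=rot(read_state()['ee_rot']); print('tool y',np.degrees(np.arctan2(M[1,1],M[0,1])),'x',np.degrees(np.arctan2(M[1,0],M[0,0])))
plan([.566,-.267,.073-.019])
E
```

```text
pointer area 304 centroid [ 0.5752 -0.2593] ce [326.7664 229.6743] line heading mod180 26.202354892299155 lengths [0.0203 0.0064]
mark [ 0.572  -0.2269  0.045 ]
[ 0.5688 -0.2639  0.045 ]
[ 0.5701 -0.2633  0.05  ]
173.37999493907887 0.19665307020749684
173.72811340125747 0.21493992846555912
-96.75098049674392 0.10766887111585516
tool y -65.9886824282411 x 24.011316368145
shift mm [ -2.7084   2.4318 115.6549] spin None q [-0.6279  0.337   1.5089  0.0002  1.2956  0.5237]
```

Call:
{"method": "carry_out", "body": {
  "commands": [
    [60,[-0.002,0.001,0.04],-2],
    [60,[-0.002,0.001,0.08],-2],
    [60,[-0.002,0.001,0.1],-2],
    [60,[-0.002,0.001,0.112],-2],
    [60,[-0.002,0.001,0.112],-2]
  ],
  "newtons": 25
}}

```text
clock: 4.45
tool_pos: [0.5654, -0.2648, 0.0565]
ee_rot: [-0.001, 0.974, 0.225, -0.001]
force: [-0.2, -0.4, 0.7]
grip_width: 0.764
```

Call:
{"method": "carry_out", "body": {
  "commands": [
    [255,[0,0,0],0],
    [255,[0,0,0],0],
    [255,[0,0,0],0],
    [255,[0,0,0],0],
    [255,[0,0,0],0]
  ],
  "newtons": 25
}}

```text
clock: 4.95
tool_pos: [0.5667, -0.2656, 0.0594]
ee_rot: [-0.0, 0.974, 0.225, 0.0]
force: [-4.1, 4.2, 9.8]
grip_width: 0.161
```

```bash
python3 - <<'E'
from h import *
s=read_state(); i=camera_info('wrist'); im=read_camera('wrist'); cv2.imwrite('pics/w2.png',im[150:450,120:520])
print(s['tool_pos'],s['grip_width'],s['force'],s['wrist_torque'],np.array(s['qpos']))
M=rot(s['ee_rot']); print('tool x',np.degrees(np.arctan2(M[1,0],M[0,0])))
E
```

```text
[ 0.5667 -0.2656  0.0594] 0.16059433422417968 [-4.0857  4.2439  9.8165] [ 0.8242  0.589  -0.0136] [-0.6316  0.4657  1.5756  0.0012  1.1005  0.4856]
tool x 25.955462916900533
```

View pics/w2.png

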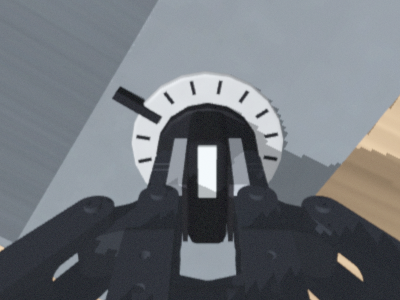

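The bar is gripped: the opening is about 14 mm and the pointer at crop (207,170) sits between the fingers. The tips press lightly on the disc, so I'll rise 4 mm and then turn.

Call:
{"method": "carry_out", "body": {
  "commands": [
    [255,[0,0,-0.004],0],
    [255,[0,0,-0.004],-8],
    [255,[0,0,-0.004],-16],
    [255,[0,0,-0.004],-24],
    [255,[0,0,-0.004],-32]
  ]
}}

```text
clock: 5.5
tool_pos: [0.5667, -0.2658, 0.0597]
ee_rot: [0.0, 0.874, 0.487, 0.001]
force: [8.7, -0.7, -14.3]
grip_width: 0.158
```

Call:
{"method": "carry_out", "body": {
  "commands": [
    [255,[0,0,0],-8],
    [255,[0,0,0],-16],
    [255,[0,0,0],-22],
    [255,[0,0,0],-25.2],
    [255,[0,0,0],-25.2]
  ]
}}

```text
clock: 6.0
tool_pos: [0.5671, -0.266, 0.0597]
ee_rot: [0.001, 0.748, 0.664, 0.001]
force: [9.7, -2.7, -14.2]
grip_width: 0.161
```

```bash
python3 - <<'E'
from h import *
s=read_state(); i=camera_info('wrist'); im=read_camera('wrist'); cv2.imwrite('pics/w3.png',im[150:450,120:520])
print(s['tool_pos'],s['grip_width'],s['force'],s['wrist_torque'],np.array(s['qpos']))
M=rot(s['ee_rot']); print('tool x',np.degrees(np.arctan2(M[1,0],M[0,0])))
E
```

```text
[ 0.5671 -0.266   0.0597] 0.16056584330656978 [  9.7195  -2.6503 -14.1906] [-0.3041 -1.4702  0.0688] [-0.632   0.4648  1.5762  0.0018  1.0984 -0.514 ]
tool x 83.19058980891612
```

View pics/w3.png

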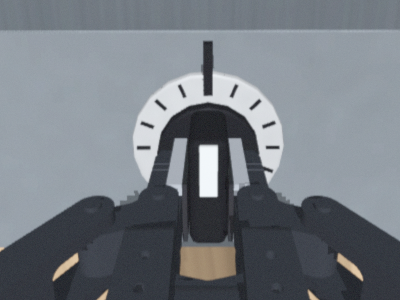

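Call:
{"method": "carry_out", "body": {
  "commands": [
    [255,[0,0,0.002],0],
    [60,[0,0,0.001],0],
    [60,[0,0,0.001],0],
    [60,[0,0,0.0],0],
    [60,[0,0,-0.0],0]
  ]
}}

```text
clock: 6.55
tool_pos: [0.5662, -0.2665, 0.0618]
ee_rot: [0.0, 0.748, 0.663, -0.0]
force: [0.4, -0.1, -0.1]
grip_width: 0.769
```

Call:
{"method": "carry_out", "body": {
  "commands": [
    [60,[0,0,-0.03],0],
    [0,[0,0,-0.07],0],
    [0,[0,0,-0.11],0],
    [0,[0,0,-0.11],0]
  ]
}}

```text
clock: 6.95
tool_pos: [0.5696, -0.2688, 0.1792]
ee_rot: [0.006, 0.748, 0.664, 0.001]
force: [1.0, -0.8, 0.4]
grip_width: 1.002
```

```bash
python3 - <<'E'
from h import *
s=read_state(); i=camera_info('wrist'); im=read_camera('wrist'); cv2.imwrite('pics/w4.png',im)
print(s['clock'],s['tool_pos'],s['grip_width'],s['force'],np.array(s['qpos']))
c=tuple(int(x) for x in proj(i,[.567,-.255,.08])); print(c)
pointer(im,i,c)
# long mark: dark comp
g=im.max(2); a=proj(i,[.5705,-.229,.045]); print('mark near',a)
x,y=map(int,a); sub=(g[y-30:y+30,x-15:x+15]<50).astype(np.uint8); n,l,st,ce=cv2.connectedComponentsWithStats(sub); print(st[1:],ce[1:]+[x-15,y-30])
t=camera_info('top'); r=read_camera('top'); v=read_camera('scene'); sc=camera_info('scene')
for n,z in (('tongs_mid',.014),('tong_left',0),('tong_right',0),('bead_center',.058),('cone_center',.0675)):
  for cc,ii in (('top',t),('scene',sc)):
    print(cc,n,[(np.round(b['xy']),round(b['confidence'],2),onz(ii,b['xy'],z)) for b in place_of(cc,n)[:2]])
E
```

```text
6.95 [ 0.5696 -0.2688  0.1792] 1.0016946984839166 [ 1.0316 -0.7902  0.4329] [-0.6324  0.3288  1.4999 -0.0002  1.2997 -0.5127]
(317, 217)
pointer area 261 centroid [ 0.5691 -0.2555] ce [321. 218.] line heading mod180 82.86365828929833 lengths [0.0198 0.0059]
mark near [np.float64(318.57895759186556), np.float64(169.99130415507898)]
[[ 17  17   3  29  68]
 [  1  53  29   7 130]] [[320.8971 169.3971]
 [320.0923 195.8615]]
top tongs_mid [(array([191., 265.]), 0.84, array([0.5129, 0.315 , 0.014 ])), (array([330., 216.]), 0.42, array([0.6325, 0.0051, 0.014 ]))]
scene tongs_mid [(array([436., 225.]), 0.87, array([0.5132, 0.3224, 0.014 ]))]
top tong_left [(array([176., 300.]), 0.95, array([0.4337, 0.3471, 0.    ]))]
scene tong_left [(array([421., 211.]), 0.69, array([0.4369, 0.345 , 0.    ]))]
top tong_right [(array([190., 304.]), 0.56, array([0.427 , 0.3145, 0.    ]))]
scene tong_right [(array([410., 214.]), 0.63, array([0.4348, 0.3151, 0.    ])), (array([434., 229.]), 0.27, array([0.5073, 0.3251, 0.    ]))]
top bead_center [(array([409., 221.]), 0.57, array([ 0.6206, -0.1688,  0.058 ]))]
scene bead_center [(array([240., 317.]), 0.56, array([ 0.6144, -0.1575,  0.058 ])), (array([160., 314.]), 0.51, array([ 0.5451, -0.2645,  0.058 ]))]
top cone_center [(array([365., 217.]), 0.74, array([ 0.6241, -0.0707,  0.0675]))]
scene cone_center [(array([292., 300.]), 0.92, array([ 0.6285, -0.0726,  0.0675]))]
```

```bash
python3 - <<'E'
from h import *
t=camera_info('top')
tip=(onz(t,(189.4,217.8),.028)+onz(t,(222,227.9),.028))/2; blk=onz(t,(181.5,302),.028); print(tip,blk,np.degrees(np.arctan2(*(tip-blk)[[1,0]])))
calls([.51,.31,.18],-80,3); plan([.51,.31,.18],np.radians(73))
E
```

```text
[0.6081 0.2823 0.028 ] [0.4305 0.3285 0.028 ] -14.580775410567357
0 shift mm [188.5 -41.5  -2.9] spin -26.67
1 shift mm [187.   47.5  -2.9] spin -26.67
2 shift mm [145.8 126.4  -2.9] spin -26.67
shift mm [ 565.3563 -124.4526   -8.8389] spin -79.85645498066341 q [-0.6324  0.3356  1.5079 -0.      1.2985 -0.5127]
```

Call:
{"method": "carry_out", "body": {
  "commands": [
    [0,[0.038,-0.008,0],-5],
    [0,[0.076,-0.016,0],-10],
    [0,[0.114,-0.025,0],-15],
    [0,[0.152,-0.033,0],-21],
    [0,[0.189,-0.041,0],-27]
  ]
}}

```text
clock: 8.1
tool_pos: [0.5477, -0.0722, 0.1714]
ee_rot: [0.0, 0.571, 0.821, 0.0]
force: [0.9, -0.0, 0.9]
grip_width: 1.001
```

Call:
{"method": "carry_out", "body": {
  "commands": [
    [0,[0.038,0.01,0],-5],
    [0,[0.076,0.019,0],-10],
    [0,[0.114,0.029,0],-15],
    [0,[0.152,0.038,0],-21],
    [0,[0.187,0.048,0],-27]
  ]
}}

```text
clock: 8.6
tool_pos: [0.5283, 0.1201, 0.1715]
ee_rot: [0.0, 0.363, 0.932, 0.0]
force: [0.7, 0.7, -0.5]
grip_width: 1.001
```

Call:
{"method": "carry_out", "body": {
  "commands": [
    [0,[0.038,0.032,0],-7],
    [0,[0.076,0.065,0],-14],
    [0,[0.114,0.098,0],-21],
    [0,[0.146,0.126,0],-28],
    [0,[0.146,0.126,0],-28]
  ]
}}

```text
clock: 9.1
tool_pos: [0.506, 0.3149, 0.1714]
ee_rot: [-0.0, 0.125, 0.992, 0.001]
force: [0.6, 0.7, -0.5]
grip_width: 0.999
```

```bash
python3 - <<'E'
from h import *
s=read_state(); i=camera_info('wrist'); im=read_camera('wrist'); cv2.imwrite('pics/w5.png',im)
print(s['clock'],s['tool_pos'],s['qpos'])
M=rot(s['ee_rot']); print('tool y',np.degrees(np.arctan2(M[1,1],M[0,1])))
for n,z in (('tongs_mid',.014),('tong_left',0),('tong_right',0),('jar_center',.0425)):
    print(n,[(np.round(b['xy']),round(b['confidence'],2),onz(i,b['xy'],z)) for b in place_of('wrist',n)[:2]])
E
```

```text
9.1 [0.506  0.3149 0.1714] [ 0.3532  0.261   1.5992  0.0018  1.2806 -0.9669]
tool y 75.60650644647187
tongs_mid []
tong_left [(array([345., 117.]), 0.73, array([0.4373, 0.3487, 0.    ]))]
tong_right [(array([301., 114.]), 0.86, array([0.4262, 0.3156, 0.    ]))]
jar_center [(array([305., 438.]), 0.82, array([0.698 , 0.2465, 0.0425]))]
```

View pics/w5.png

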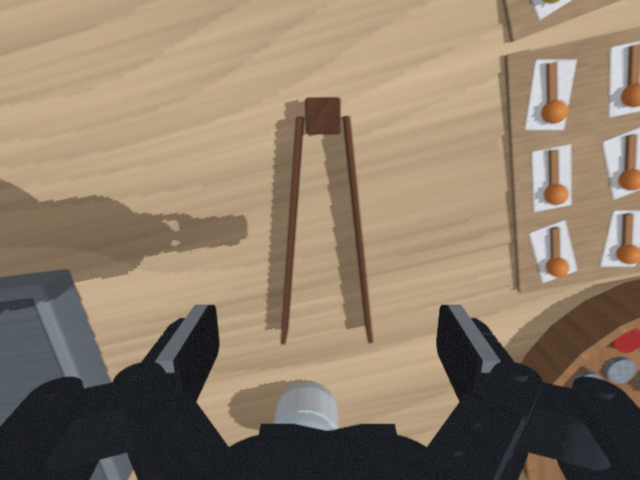

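```bash
python3 - <<'E'
from h import *
s=read_state(); i=camera_info('wrist')
f=lambda p,z=.028: onz(i,p,z)[:2]
tl,tr,hl,hr,b=f((369,341)),f((284,342)),f((347,118)),f((300,118)),f((322,113))
print(tl,tr,hl,hr,b)
tip=(tl+tr)/2;h=(hl+hr)/2; e=tip-h; th=np.arctan2(e[1],e[0]); u=e/np.linalg.norm(e)
print('tipgap',np.linalg.norm(tl-tr),'hinge-tip',np.linalg.norm(e),'heading',np.degrees(th))
m1=h+.085*u;m2=tip-.105*u; print(m1,m2)
m=(m1+m2)/2
plan([*m,.004],th+np.pi/2)
E
```

```text
[0.6247 0.3166] [0.6066 0.2448] [0.4397 0.3431] [0.431  0.3103] [0.4318 0.3266]
tipgap 0.07407008200651247 hinge-tip 0.18606132335259487 heading -14.31863485627372
[0.5177 0.3057] [0.5139 0.3067]
shift mm [ -8.5442  -0.543  167.26  ] spin -0.6490871178046802 q [ 0.3437  0.2582  1.6029 -0.0004  1.2807 -0.9657]
```

Call:
{"method": "carry_out", "body": {
  "commands": [
    [0,[-0.0045,0.0035,0.04],-1.2],
    [0,[-0.0045,0.0035,0.08],-1.2],
    [0,[-0.0045,0.0035,0.115],-1.2],
    [0,[-0.0045,0.0035,0.115],-1.2],
    [0,[-0.0045,0.0035,0.115],-1.2]
  ]
}}

```text
clock: 9.85
tool_pos: [0.513, 0.3114, 0.0568]
ee_rot: [-0.0, 0.12, 0.993, -0.0]
force: [0.6, -0.6, 0.5]
grip_width: 1.006
```

```bash
python3 - <<'E'
from h import *
s=read_state(); i=camera_info('wrist'); im=read_camera('wrist'); cv2.imwrite('pics/w6.png',im)
print(s['clock'],s['tool_pos'],s['qpos'])
u=np.array([np.cos(np.radians(-13.8)),np.sin(np.radians(-13.8))]);v=np.array([-u[1],u[0]]);m=np.array([.513,.311])
h,s_=im.shape[:2],0
for a in (-.087,-.08,0,.03,.1):
  for b in (-1,1):
    p=m+u*a+v*b*(0.027+a*.11 if a>-.08 else .0)
    uv=proj(i,[*p,.028]); cv2.circle(im,tuple(int(x) for x in uv),3,(0,255,0),-1)
cv2.imwrite('pics/w6o.png',im)
E
```

```text
9.85 [0.513  0.3114 0.0568] [ 0.3445  0.4122  1.6551 -0.0001  1.0748 -0.9862]
```

View pics/w6o.png

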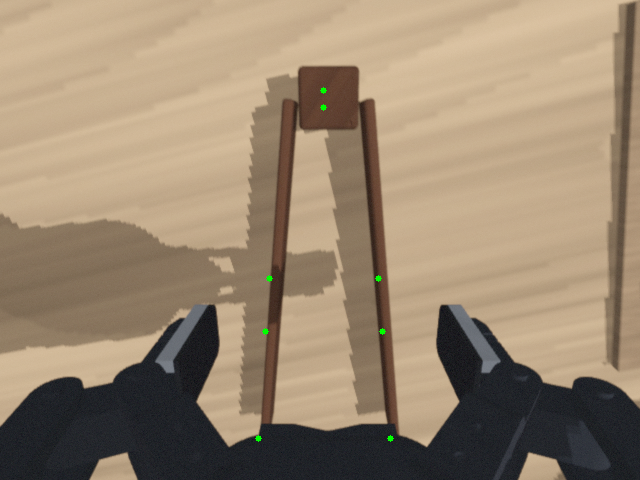

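Call:
{"method": "carry_out", "body": {
  "commands": [
    [0,[0,0.002,0.025],0],
    [0,[0,0.002,0.045],0],
    [0,[0,0.002,0.051],0],
    [0,[0,0.002,0.051],0]
  ],
  "newtons": 40
}}

```text
clock: 10.3
tool_pos: [0.5139, 0.3144, 0.0065]
ee_rot: [0.001, 0.119, 0.993, 0.0]
force: [0.6, -1.0, 0.8]
grip_width: 1.003
```

Call:
{"method": "carry_out", "body": {
  "commands": [
    [70,[0,0,0],0],
    [90,[0,0,0],0],
    [105,[0,0,0],0],
    [105,[0,0,0],0],
    [105,[0,0,0],0]
  ]
}}

```text
clock: 10.8
tool_pos: [0.5151, 0.3151, 0.008]
ee_rot: [0.002, 0.119, 0.993, 0.001]
force: [-0.5, 0.2, 6.2]
grip_width: 0.59
```

Call:
{"method": "carry_out", "body": {
  "commands": [
    [105,[0,0,-0.006],0],
    [105,[0,0,-0.02],0],
    [105,[0,0,-0.05],0],
    [105,[0,0,-0.09],0],
    [105,[0,0,-0.12],0]
  ]
}}

```text
clock: 11.3
tool_pos: [0.5138, 0.3146, 0.1288]
ee_rot: [0.001, 0.119, 0.993, 0.001]
force: [0.4, 0.5, -0.3]
grip_width: 0.587
```

Call:
{"method": "carry_out", "body": {
  "commands": [
    [105,[0,0,-0.01],0],
    [105,[0,0,-0.01],0]
  ]
}}

```text
clock: 11.5
tool_pos: [0.5142, 0.3147, 0.1375]
ee_rot: [0.002, 0.119, 0.993, 0.001]
force: [0.6, -0.7, -1.5]
grip_width: 0.597
```

```bash
python3 - <<'E'
from h import *
s=read_state(); i=camera_info('wrist'); im=read_camera('wrist'); sc=read_camera('scene')
print(s['clock'],s['tool_pos'],s['force'],s['wrist_torque'],s['grip_width'],s['qpos'])
a=cv2.resize(im,(480,360)); b=sc[130:330,340:560]; b=cv2.resize(b,(396,360)); b=b[:,:320]
cv2.imwrite('pics/c7.png',np.hstack([a,b])); cv2.imwrite('pics/w7.png',im)
E
```

```text
11.5 [0.5142 0.3147 0.1375] [ 0.5745 -0.6598 -1.499 ] [-0.0152 -0.0381 -0.0093] 0.597114968167501 [ 0.349   0.3112  1.6085 -0.      1.2178 -0.9835]
```

View pics/c7.png

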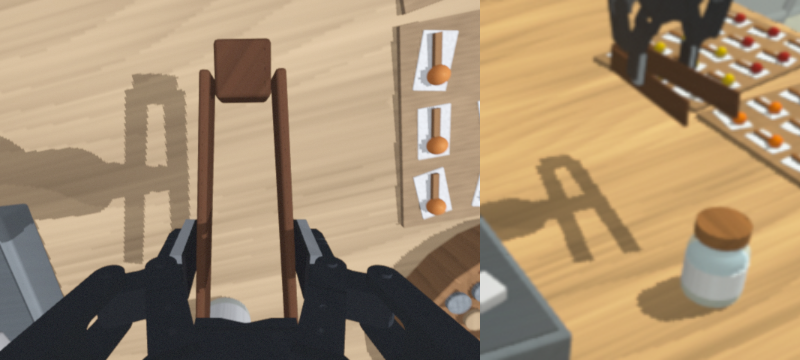

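```bash
python3 - <<'E'
from h import *
t,sc=camera_info('top'),camera_info('scene')
for n,c,z in (('hole top',(t,(406.8,221.7)),.071),('hole scene',(sc,(238,313.5)),.071)): print(n,onz(*c,z))
print('tri hole',tri([(t,(406.8,221.7)),(sc,(238,313.5))]))
s=read_state(); M=rot(s['ee_rot']); i=camera_info('wrist')
im=cv2.imread('pics/w7.png')
for nm,uv,dz in (('blk',(323,90),.020),('armL',(380,265),.020),('armR',(274,265),.020),('armLback',(372,98),.02),('armRback',(273,98),.02)):
    print(nm,M.T@(onz(i,uv,s['tool_pos'][2]+dz)-s['tool_pos']))
E
```

```text
hole top [ 0.6163 -0.1622  0.071 ]
hole scene [ 0.6191 -0.1609  0.071 ]
tri hole [ 0.6169 -0.1614  0.0693]
blk [ 0.0841 -0.0002 -0.0198]
armL [ 0.0271  0.0195 -0.02  ]
armR [ 0.0271 -0.0174 -0.0199]
armLback [ 0.0818  0.0147 -0.0198]
armRback [ 0.0818 -0.0154 -0.0198]
```

```bash
python3 - <<'E'
from h import *
plan([.5246,-.1508,.15],np.radians(83.4)); calls([.5246,-.1508,.15],-7.2,2)
E
```

```text
shift mm [-121.8983 -448.5761  -15.8757] spin -7.059751847221119 q [ 0.3489  0.3148  1.612  -0.      1.2175 -0.9835]
0 shift mm [ -60.9 -224.3   -7.9] spin -3.6
1 shift mm [ -46.7 -227.7   -7.9] spin -3.6
```

Call:
{"method": "carry_out", "body": {
  "commands": [
    [105,[-0.006,-0.022,-0.008],0],
    [105,[-0.018,-0.065,-0.014],-1],
    [105,[-0.032,-0.118,-0.016],-2],
    [105,[-0.046,-0.17,-0.016],-3],
    [105,[-0.061,-0.224,-0.016],-3.5]
  ]
}}

```text
clock: 12.1
tool_pos: [0.5172, 0.0953, 0.1489]
ee_rot: [-0.002, 0.088, 0.996, -0.0]
force: [1.8, -0.6, -1.2]
grip_width: 0.589
```

Call:
{"method": "carry_out", "body": {
  "commands": [
    [105,[-0.01,-0.05,0],-1],
    [105,[-0.02,-0.1,0],-2],
    [105,[-0.03,-0.15,0],-3],
    [105,[-0.04,-0.195,0],-3.5],
    [105,[-0.047,-0.228,0],-3.5]
  ]
}}

```text
clock: 12.6
tool_pos: [0.5234, -0.1382, 0.1489]
ee_rot: [-0.002, 0.059, 0.998, 0.001]
force: [-0.2, 0.8, -0.5]
grip_width: 0.584
```

Call:
{"method": "carry_out", "body": {
  "commands": [
    [105,[0,0,0],0],
    [105,[0,0,0],0],
    [105,[0,0,0],0]
  ]
}}

```text
clock: 12.9
tool_pos: [0.5242, -0.1343, 0.1498]
ee_rot: [-0.001, 0.058, 0.998, 0.001]
force: [-0.1, 0.9, -1.4]
grip_width: 0.589
```

```bash
python3 - <<'E'
from h import *
s=read_state(); i=camera_info('wrist'); im=read_camera('wrist'); tp=read_camera('top'); sc=read_camera('scene')
print(s['clock'],s['tool_pos'],s['force'],s['grip_width'],s['qpos'])
plan([.5246,-.1508,.15],np.radians(83.4))
a=cv2.resize(tp[170:290,350:450],(400,480),interpolation=cv2.INTER_CUBIC); b=cv2.resize(sc[190:370,160:310],(400,480),interpolation=cv2.INTER_CUBIC)
cv2.imwrite('pics/c8.png',np.hstack([a,b]));cv2.imwrite('pics/w8.png',im)
E
```

```text
12.9 [ 0.5242 -0.1343  0.1498] [-0.051   0.8966 -1.4063] 0.5890353708931783 [-0.4745  0.151   1.7726  0.0004  1.2211 -1.9302]
shift mm [ -1.6298 -16.3323   0.7804] spin 0.04649237257768768 q [-0.4739  0.1499  1.7717  0.0001  1.2211 -1.9303]
```

View pics/c8.png

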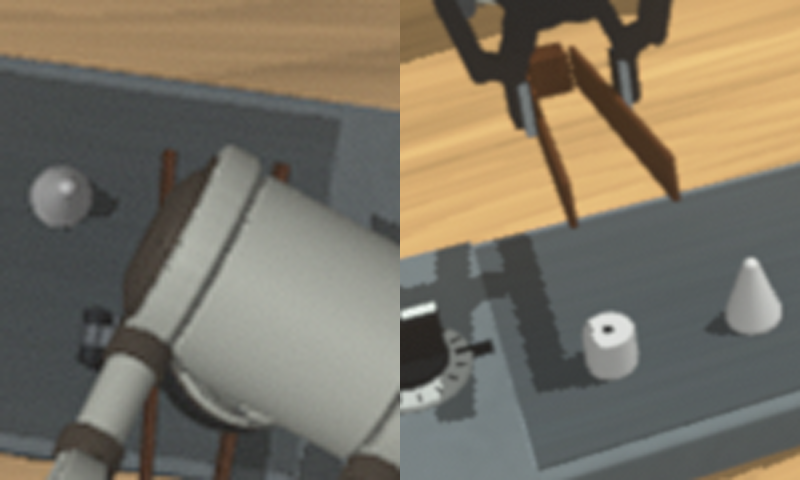

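Call:
{"method": "carry_out", "body": {
  "commands": [
    [105,[-0.002,-0.008,0],0],
    [105,[-0.002,-0.016,0],0],
    [105,[-0.002,-0.0165,0.02],0],
    [105,[-0.002,-0.0165,0.03],0],
    [105,[-0.002,-0.0165,0.03],0]
  ]
}}

```text
clock: 13.55
tool_pos: [0.5237, -0.152, 0.1193]
ee_rot: [-0.002, 0.058, 0.998, 0.001]
force: [0.1, -0.6, -0.7]
grip_width: 0.589
```

```bash
python3 - <<'E'
from h import *
s=read_state(); tp=read_camera('top'); sc=read_camera('scene')
print(s['clock'],s['tool_pos'],s['force'],s['grip_width'])
plan([.5246,-.1508,.12],np.radians(83.4))
M=rot(s['ee_rot']);T=lambda p:s['tool_pos']+M@np.array(p)
for cam,im in (('top',tp),('scene',sc)):
    i=camera_info(cam)
    for P,c in ((T([-.108,.027,-.02]),(0,255,0)),(T([-.108,-.027,-.02]),(0,255,0)),(T([-.093,0,.008]),(255,255,0)),(np.array([.617,-.1615,.071]),(0,0,255))):
        uv=proj(i,P); print(cam,np.round(uv,1)); cv2.circle(im,tuple(int(round(x)) for x in uv),1,c,-1)
a=cv2.resize(tp[180:280,360:460],(400,400),interpolation=cv2.INTER_CUBIC); b=cv2.resize(sc[230:350,180:300],(400,400),interpolation=cv2.INTER_CUBIC)
cv2.imwrite('pics/c9.png',np.hstack([a,b]))
E
```

```text
13.55 [ 0.5237 -0.152   0.1193] [ 0.0929 -0.6494 -0.6611] 0.5892310046843136
shift mm [0.6594 1.6063 1.3293] spin -0.058338902715553066 q [-0.5037  0.1981  1.7801 -0.      1.1639 -1.9583]
top [399.9 208.6]
top [425.8 212.2]
top [409.8 219.4]
top [406.5 221.4]
scene [251.5 279.9]
scene [214.6 289.6]
scene [233. 293.]
scene [237.1 312.8]
```

View pics/c9.png

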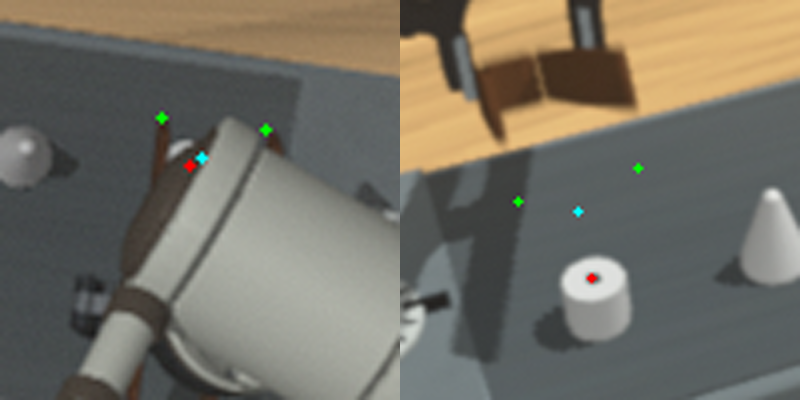

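```bash
python3 - <<'E'
from h import *
s=read_state(); W=read_camera('wrist'); wi=camera_info('wrist'); sc=read_camera('scene')
print(s['clock'],s['tool_pos'],s['force'],s['wrist_torque'])
M=rot(s['ee_rot']);T=lambda p:s['tool_pos']+M@np.array(p)
i=camera_info('scene')
for b in (1,-1):
  for z in (-.02,.008):
    a=[proj(i,T([.08,.016*b,z])),proj(i,T([-.108,.027*b,z]))]; print(np.round(a))
    cv2.line(sc,*[tuple(int(round(x)) for x in p) for p in a],(0,255,0),1)
b=cv2.resize(sc[190:350,160:320],(480,480),interpolation=cv2.INTER_CUBIC)
a=cv2.resize(W[:,160:480],(320,480)); cv2.imwrite('pics/c10.png',np.hstack([a,b]))
E
```

```text
13.65 [ 0.5251 -0.1525  0.1213] [-0.3254 -0.1352 -0.046 ] [-0.0116 -0.0235  0.0239]
[[216. 217.]
 [251. 279.]]
[[218. 230.]
 [253. 294.]]
[[197. 221.]
 [214. 289.]]
[[200. 235.]
 [217. 304.]]
```

View pics/c10.png

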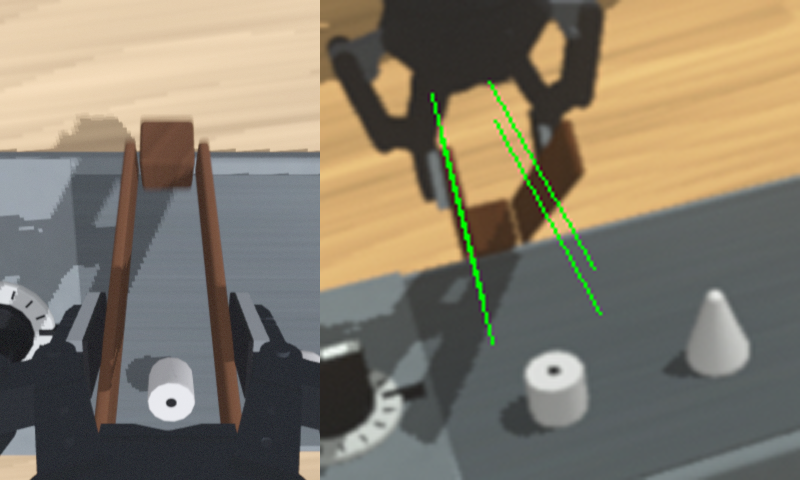

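The picture shows the tongs tilting: block down, tips up, slipping about the pad axis. The centre of mass is behind my grip. I'll carry them back to the free table, press them level there, and regrasp farther back.

Call:
{"method": "carry_out", "body": {
  "commands": [
    [125,[0,0.005,-0.01],0],
    [130,[0.002,0.015,-0.03],0],
    [130,[0.006,0.04,-0.05],0],
    [130,[0.011,0.075,-0.06],0],
    [130,[0.017,0.12,-0.06],0]
  ]
}}

```text
clock: 14.25
tool_pos: [0.524, -0.0312, 0.1851]
ee_rot: [0.003, 0.059, 0.998, -0.001]
force: [0.7, 0.9, -0.7]
grip_width: 0.494
```

Call:
{"method": "carry_out", "body": {
  "commands": [
    [130,[0.006,0.045,0],0],
    [130,[0.012,0.09,0],0],
    [130,[0.018,0.135,0],0],
    [130,[0.024,0.175,0],0],
    [130,[0.029,0.21,0],0]
  ]
}}

```text
clock: 14.75
tool_pos: [0.5176, 0.1833, 0.1829]
ee_rot: [0.001, 0.057, 0.998, 0.0]
force: [0.7, -1.0, -0.7]
grip_width: 0.494
```

Call:
{"method": "carry_out", "body": {
  "commands": [
    [130,[0.004,0.035,0],0],
    [130,[0.008,0.07,0],0],
    [130,[0.012,0.1,0],0],
    [130,[0.016,0.12,0],0],
    [130,[0.018,0.13,0],0]
  ]
}}

```text
clock: 15.25
tool_pos: [0.5146, 0.3141, 0.1826]
ee_rot: [0.001, 0.057, 0.998, 0.0]
force: [0.4, -0.1, -0.7]
grip_width: 0.491
```

Call:
{"method": "carry_out", "body": {
  "commands": [
    [130,[0,0,0],0],
    [130,[0,0,0.005],0]
  ]
}}

```text
clock: 15.45
tool_pos: [0.5156, 0.3115, 0.1774]
ee_rot: [0.001, 0.058, 0.998, 0.0]
force: [0.4, 1.7, -1.1]
grip_width: 0.492
```

```bash
python3 - <<'E'
from h import *
s=read_state(); W=read_camera('wrist'); sc=read_camera('scene'); sc0=cv2.imread('pics/scene0.png')
print(s['clock'],s['tool_pos'],s['force'],s['grip_width'],s['wrist_torque'],s['qpos'])
b=cv2.resize(sc[90:290,330:530],(480,480),interpolation=cv2.INTER_CUBIC)
a=cv2.resize(W[:,160:480],(320,480)); cv2.imwrite('pics/c11.png',np.hstack([a,b]))
E
```

```text
15.45 [0.5156 0.3115 0.1774] [ 0.3958  1.6829 -1.0668] 0.49174537909363464 [ 0.0171 -0.0326 -0.0251] [ 0.3434  0.2708  1.575  -0.0006  1.2937 -1.1109]
```

View pics/c11.png

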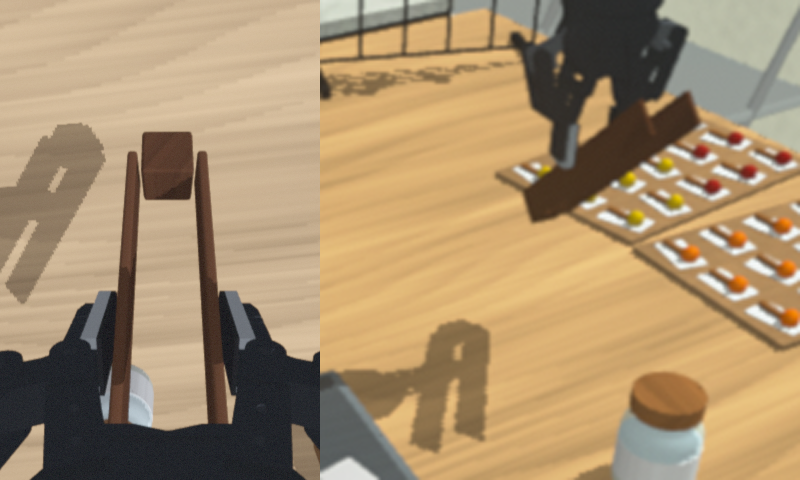

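Call:
{"method": "carry_out", "body": {
  "commands": [
    [130,[0,0,0.02],0],
    [130,[0,0,0.05],0],
    [130,[0,0,0.075],0],
    [130,[0,0,0.088],0],
    [130,[0,0,0.095],0]
  ]
}}

```text
clock: 16.05
tool_pos: [0.5144, 0.311, 0.08]
ee_rot: [-0.001, 0.059, 0.998, -0.0]
force: [-0.7, 0.5, 0.1]
grip_width: 0.492
```

Call:
{"method": "carry_out", "body": {
  "commands": [
    [130,[0,0,0.008],0],
    [130,[0,0,0.016],0],
    [130,[0,0,0.024],0],
    [130,[0,0,0.032],0],
    [130,[0,0,0.04],0]
  ]
}}

```text
clock: 16.55
tool_pos: [0.5147, 0.312, 0.0406]
ee_rot: [-0.0, 0.058, 0.998, -0.0]
force: [0.9, 0.0, -0.4]
grip_width: 0.488
```

Call:
{"method": "carry_out", "body": {
  "commands": [
    [130,[0,0,0.007],0],
    [130,[0,0,0.014],0],
    [130,[0,0,0.02],0],
    [130,[0,0,0.026],0],
    [130,[0,0,0.03],0]
  ]
}}

```text
clock: 17.05
tool_pos: [0.5151, 0.3119, 0.0115]
ee_rot: [0.0, 0.058, 0.998, -0.0]
force: [-3.0, -3.2, 9.5]
grip_width: 0.492
```

```bash
python3 - <<'E'
from h import *
s=read_state(); i=camera_info('wrist'); W=read_camera('wrist'); cv2.imwrite('pics/w12.png',W)
print(s['clock'],s['tool_pos'],s['force'],s['grip_width'],s['wrist_torque'])
for n,z in (('tong_left',0),('tong_right',0)):
    print(n,[(np.round(b['xy']),round(b['confidence'],2),onz(i,b['xy'],z)) for b in place_of('wrist',n)[:1]])
hs=cv2.cvtColor(W,cv2.COLOR_BGR2HSV); 
# horizontal profiles of dark brown (tongs)
m=((W.max(2)<130)&(hs[...,1]>90)&(hs[...,0]<20)).astype(np.uint8)
for r in range(40,420,20):
    c=np.where(np.diff(np.r_[0,m[r],0]))[0]; print(r,[(a,b) for a,b in zip(c[::2],c[1::2]) if b-a>6])
E
```

```text
17.05 [0.5151 0.3119 0.0115] [-3.0232 -3.1988  9.5049] 0.4922288114698254 [-0.4964  0.4411 -0.0706]
tong_left [(array([374., 108.]), 0.71, array([0.4384, 0.3399, 0.    ]))]
tong_right [(array([282., 105.]), 0.76, array([0.4334, 0.3047, 0.    ]))]
40 []
60 [(np.int64(287), np.int64(368))]
80 [(np.int64(287), np.int64(368))]
100 [(np.int64(269), np.int64(277)), (np.int64(287), np.int64(368))]
120 [(np.int64(266), np.int64(388))]
140 [(np.int64(266), np.int64(289)), (np.int64(293), np.int64(363)), (np.int64(367), np.int64(388))]
160 [(np.int64(267), np.int64(289)), (np.int64(366), np.int64(387))]
180 [(np.int64(268), np.int64(289)), (np.int64(366), np.int64(386))]
200 [(np.int64(269), np.int64(290)), (np.int64(366), np.int64(386))]
220 [(np.int64(269), np.int64(290)), (np.int64(365), np.int64(385))]
240 [(np.int64(270), np.int64(290)), (np.int64(365), np.int64(384))]
260 [(np.int64(271), np.int64(291)), (np.int64(364), np.int64(384))]
280 [(np.int64(272), np.int64(291)), (np.int64(364), np.int64(383))]
300 [(np.int64(272), np.int64(291)), (np.int64(364), np.int64(383))]
320 [(np.int64(273), np.int64(292)), (np.int64(363), np.int64(383))]
340 [(np.int64(274), np.int64(292)), (np.int64(363), np.int64(381))]
360 [(np.int64(274), np.int64(292)), (np.int64(363), np.int64(380))]
380 [(np.int64(275), np.int64(293)), (np.int64(363), np.int64(380))]
400 [(np.int64(276), np.int64(293)), (np.int64(362), np.int64(379))]
```

Call:
{"method": "carry_out", "body": {
  "commands": [
    [120,[0,0,0],0],
    [90,[0,0,0],0],
    [60,[0,0,0],0],
    [20,[0,0,0],0],
    [0,[0,0,0],0]
  ]
}}

```text
clock: 17.7
tool_pos: [0.515, 0.312, 0.0114]
ee_rot: [0.0, 0.058, 0.998, 0.0]
force: [0.3, -0.1, 0.2]
grip_width: 1.0
```

Call:
{"method": "carry_out", "body": {
  "commands": [
    [0,[0.01,0,-0.02],0],
    [0,[0.018,0,-0.04],0],
    [0,[0.018,0,-0.05],0],
    [0,[0.018,0,-0.05],0],
    [0,[0.018,0,-0.05],0]
  ]
}}

```text
clock: 18.2
tool_pos: [0.4972, 0.3139, 0.061]
ee_rot: [0.0, 0.058, 0.998, -0.0]
force: [0.1, -0.2, -0.5]
grip_width: 1.003
```

```bash
cat > tongs.py <<'E'
from h import *
def look(fn):
    s=read_state(); i=camera_info('wrist'); W=read_camera('wrist'); cv2.imwrite(fn,W)
    print(s['clock'],s['tool_pos'],s['force'],s['grip_width'])
    hs=cv2.cvtColor(W,cv2.COLOR_BGR2HSV); m=((W.max(2)<130)&(hs[...,1]>90)&(hs[...,0]<20)).astype(np.uint8)
    for r in list(range(40,420,20)):
        c=np.where(np.diff(np.r_[0,m[r],0]))[0]; print(r,[(int(a),int(b)) for a,b in zip(c[::2],c[1::2]) if b-a>6],end=' ')
    print(); return s,i,W
E
python3 - <<'E'
from tongs import *
s,i,W=look('pics/w13.png')
M=rot(s['ee_rot']); print('y head',np.degrees(np.arctan2(M[1,1],M[0,1])))
E
```

```text
18.2 [0.4972 0.3139 0.061 ] [ 0.133  -0.1626 -0.4906] 1.0029602533551398
40 [] 60 [] 80 [] 100 [] 120 [(300, 355)] 140 [(299, 356)] 160 [(283, 298), (300, 356), (357, 371)] 180 [(282, 296), (362, 373)] 200 [(281, 294), (361, 374)] 220 [(279, 293), (363, 376)] 240 [(278, 291), (365, 377)] 260 [(276, 289), (366, 379)] 280 [(275, 287), (368, 380)] 300 [(273, 286), (370, 382)] 320 [(271, 284), (372, 384)] 340 [(270, 282), (373, 385)] 360 [(269, 281), (375, 387)] 380 [(267, 279), (377, 388)] 400 [(266, 277), (378, 389)] 
y head 83.33453956993037
```

```bash
python3 - <<'E'
from h import *
s=read_state(); i=camera_info('wrist'); M=rot(s['ee_rot']); W=cv2.imread('pics/w13.png')
print(s['tool_pos'])
f=lambda uv,z=.028: (M.T@(onz(i,uv,z)-s['tool_pos']))[:2]*1000
g=W[:,328].max(1); print('col profile rows 100-180', g[100:180:4])
for r,a,b in ((160,283,371),(200,281,374),(300,273,382),(400,266,389)): A,B=f((a,r)),f((b,r)); print(r,A,B,'width',B[1]-A[1])
for r in (108,112,150,155,160,165): print(r,f((328,r)))
hs=W[100:175:3,328]; print(hs.tolist())
E
```

```text
[0.4968 0.3137 0.0604]
col profile rows 100-180 [205 205 201 203 193  88  87  91  88  95  96  97  95  95  92  92  90  90
  88 125]
160 [ 57.0933 -19.1633] [57.1116 20.9696] width 40.13290264340223
200 [ 38.4939 -20.7597] [38.5116 23.0448] width 43.804536812475234
300 [-13.8197 -26.7889] [-13.8053  29.1385] width 55.92732900537334
400 [-76.3948 -33.4373] [-76.3889  35.8644] width 69.3017213525802
108 [79.5861  1.3355]
112 [77.9201  1.3372]
150 [61.5695  1.3536]
155 [59.3449  1.3558]
160 [57.1027  1.3581]
165 [54.8426  1.3603]
[[150, 182, 205], [150, 182, 206], [147, 179, 203], [145, 176, 199], [146, 177, 203], [145, 177, 201], [52, 68, 88], [46, 61, 89], [41, 58, 87], [51, 65, 92], [45, 60, 88], [45, 59, 88], [50, 64, 95], [48, 65, 96], [46, 65, 96], [47, 64, 96], [47, 65, 95], [54, 70, 100], [45, 62, 92], [47, 63, 93], [49, 61, 92], [50, 66, 95], [50, 64, 92], [44, 59, 90], [44, 59, 88]]
```

Call:
{"method": "carry_out", "body": {
  "commands": [
    [0,[-0.009,0.0013,0.02],0],
    [0,[-0.009,0.0013,0.04],0],
    [0,[-0.009,0.0013,0.05],0],
    [0,[-0.009,0.0013,0.05],0],
    [60,[-0.009,0.0013,0.05],0]
  ]
}}

```text
clock: 18.75
tool_pos: [0.5061, 0.3142, 0.0112]
ee_rot: [-0.0, 0.058, 0.998, -0.0]
force: [-0.3, -0.1, 0.9]
grip_width: 0.857
```

Call:
{"method": "carry_out", "body": {
  "commands": [
    [85,[0,0,0],0],
    [100,[0,0,0],0],
    [116,[0,0,0],0],
    [116,[0,0,0],0],
    [116,[0,0,0],0]
  ]
}}

```text
clock: 19.25
tool_pos: [0.5079, 0.315, 0.0136]
ee_rot: [0.002, 0.058, 0.998, 0.001]
force: [-0.6, 0.1, 5.8]
grip_width: 0.548
```

Call:
{"method": "carry_out", "body": {
  "commands": [
    [116,[0,0,-0.003],0],
    [116,[0,0,-0.008],0],
    [116,[0,0,-0.015],0],
    [116,[0,0,-0.025],0],
    [116,[0,0,-0.035],0]
  ]
}}

```text
clock: 19.75
tool_pos: [0.5061, 0.3143, 0.0472]
ee_rot: [0.0, 0.058, 0.998, 0.0]
force: [0.3, -0.5, -1.4]
grip_width: 0.543
```

Call:
{"method": "carry_out", "body": {
  "commands": [
    [116,[0,0,-0.012],0],
    [116,[0,0,-0.03],0],
    [116,[0,0,-0.05],0],
    [116,[0,0,-0.07],0],
    [116,[0,0,-0.085],0]
  ]
}}

```text
clock: 20.25
tool_pos: [0.5068, 0.3145, 0.1337]
ee_rot: [0.001, 0.058, 0.998, 0.0]
force: [0.5, -0.4, -0.8]
grip_width: 0.542
```

Call:
{"method": "carry_out", "body": {
  "commands": [
    [116,[0,0,-0.005],0],
    [116,[0,0,-0.005],0],
    [116,[0,0,-0.005],0]
  ]
}}

```text
clock: 20.55
tool_pos: [0.5055, 0.314, 0.1354]
ee_rot: [-0.001, 0.058, 0.998, -0.0]
force: [0.0, 0.4, -0.5]
grip_width: 0.55
```

```bash
python3 - <<'E'
from tongs import *
s,i,W=look('pics/w14.png')
print(s['wrist_torque'],s['qpos']); M=rot(s['ee_rot'])
f=lambda uv,dz=.018: (M.T@(onz(i,uv,s['tool_pos'][2]+dz)-s['tool_pos']))[:2]*1000
g=W[:,328].astype(int); print([(r,f((328,r))[0].round(1),g[r].tolist()) for r in range(40,160,6)])
E
```

```text
20.55 [0.5055 0.314  0.1354] [ 0.0141  0.3724 -0.4637] 0.5500644390990878
40 [] 60 [] 80 [] 100 [(286, 365)] 120 [(287, 365)] 140 [(267, 385)] 160 [(267, 385)] 180 [(267, 288), (365, 385)] 200 [(267, 288), (366, 385)] 220 [(268, 288), (366, 386)] 240 [(268, 287), (367, 386)] 260 [(268, 287), (367, 386)] 280 [(268, 287), (368, 386)] 300 [(268, 287), (368, 387)] 320 [(268, 287), (369, 387)] 340 [(269, 287), (369, 387), (633, 640)] 360 [(269, 287), (369, 387), (579, 640)] 380 [(269, 287), (370, 387), (547, 640)] 400 [(270, 286), (371, 387), (571, 609)] 
[ 0.0212  0.0556 -0.0074] [ 0.353   0.2989  1.6283 -0.      1.216  -1.1016]
[(40, np.float64(98.0), [152, 184, 209]), (46, np.float64(96.4), [155, 188, 213]), (52, np.float64(94.7), [157, 189, 213]), (58, np.float64(93.1), [150, 181, 205]), (64, np.float64(91.4), [149, 181, 205]), (70, np.float64(89.8), [158, 189, 213]), (76, np.float64(88.1), [163, 196, 220]), (82, np.float64(86.4), [159, 192, 215]), (88, np.float64(84.7), [65, 81, 104]), (94, np.float64(83.0), [55, 70, 101]), (100, np.float64(81.2), [52, 68, 97]), (106, np.float64(79.5), [50, 63, 96]), (112, np.float64(77.7), [53, 71, 103]), (118, np.float64(75.9), [53, 70, 105]), (124, np.float64(74.1), [49, 71, 105]), (130, np.float64(72.3), [54, 69, 105]), (136, np.float64(70.4), [57, 73, 104]), (142, np.float64(68.6), [56, 73, 104]), (148, np.float64(66.7), [54, 73, 102]), (154, np.float64(64.8), [54, 70, 103])]
```

Call:
{"method": "carry_out", "body": {
  "commands": [
    [116,[-0.001,-0.008,-0.001],0],
    [116,[-0.003,-0.025,-0.002],0],
    [116,[-0.0065,-0.05,-0.004],0],
    [116,[-0.011,-0.085,-0.005],0],
    [116,[-0.0163,-0.125,-0.005],0]
  ]
}}

```text
clock: 21.1
tool_pos: [0.5075, 0.1863, 0.1412]
ee_rot: [0.0, 0.058, 0.998, -0.0]
force: [0.8, -2.2, -0.7]
grip_width: 0.545
```

Call:
{"method": "carry_out", "body": {
  "commands": [
    [116,[-0.0052,-0.04,0],0],
    [116,[-0.0104,-0.08,0],0],
    [116,[-0.0157,-0.12,0],0],
    [116,[-0.0209,-0.16,0],0],
    [116,[-0.0261,-0.2,0],0]
  ]
}}

```text
clock: 21.6
tool_pos: [0.5096, -0.0161, 0.1411]
ee_rot: [-0.0, 0.058, 0.998, -0.0]
force: [0.8, -0.0, -1.2]
grip_width: 0.549
```

Call:
{"method": "carry_out", "body": {
  "commands": [
    [116,[-0.0052,-0.04,0],0],
    [116,[-0.0098,-0.075,0],0],
    [116,[-0.0137,-0.105,0],0],
    [116,[-0.0163,-0.125,0],0],
    [116,[-0.0175,-0.135,0],0]
  ]
}}

```text
clock: 22.1
tool_pos: [0.5113, -0.1521, 0.1411]
ee_rot: [-0.0, 0.059, 0.998, -0.0]
force: [0.2, -0.2, -0.4]
grip_width: 0.546
```

Call:
{"method": "carry_out", "body": {
  "commands": [
    [116,[0,0,0],0],
    [116,[0,0,0],0]
  ]
}}

```text
clock: 22.3
tool_pos: [0.5118, -0.149, 0.1411]
ee_rot: [-0.0, 0.058, 0.998, 0.0]
force: [0.1, 0.3, -0.2]
grip_width: 0.548
```

```bash
python3 - <<'E'
from tongs import *
s,i,W=look('pics/w15.png'); print(s['qpos'])
plan([.5127,-.1494,.14],np.radians(83.4))
g=W[:,328].astype(int); print([(r,g[r].tolist()) for r in range(70,105,3)])
# bead hole from wrist, dark blob within bright
b=regions_of('wrist','bead')
for q in b[:2]: print(q['confidence'],q['box'])
print('pred hole',proj(i,[.617,-.1615,.071]))
cv2.imwrite('pics/s15.png',read_camera('scene'))
if b:
  x0,y0,x1,y1=[int(v) for v in b[0]['box']]; G=W.max(2)[y0:y1,x0:x1]; print((np.argwhere((G<70)).mean(0)[::-1]+[x0,y0]) if (G<70).any() else None)
E
```

```text
22.3 [ 0.5118 -0.149   0.1411] [ 0.1202  0.3312 -0.1856] 0.5477962596372182
40 [] 60 [] 80 [] 100 [(287, 364)] 120 [(287, 364)] 140 [(280, 377)] 160 [(280, 364), (365, 377)] 180 [(280, 287), (367, 378)] 200 [(280, 287), (366, 379)] 220 [(280, 287), (367, 379)] 240 [(280, 287), (367, 380)] 260 [(280, 287), (368, 380)] 280 [(268, 275), (279, 286), (369, 380)] 300 [(268, 287), (369, 387)] 320 [(269, 286), (370, 387)] 340 [(269, 287), (370, 387)] 360 [(269, 287), (370, 382)] 380 [(269, 276), (279, 286), (371, 382)] 400 [(371, 382)] 
[-0.5104  0.1395  1.8041  0.0004  1.1988 -1.9651]
shift mm [-0.8147 -0.6027  1.0948] spin -0.021018428187571922 q [-0.5097  0.1395  1.8041  0.0003  1.1988 -1.9651]
[(70, [184, 216, 241]), (73, [181, 214, 238]), (76, [178, 212, 236]), (79, [180, 213, 237]), (82, [181, 214, 238]), (85, [184, 217, 241]), (88, [80, 102, 131]), (91, [59, 77, 110]), (94, [60, 81, 115]), (97, [59, 78, 114]), (100, [61, 78, 114]), (103, [58, 73, 109])]
0.98 [306.7, 357.5, 351.2, 415.7]
0.34 [268.5, 126.3, 290.7, 424.1]
pred hole [np.float64(325.3723365272735), np.float64(395.65575589865745)]
[328.     397.2647]
```

Call:
{"method": "carry_out", "body": {
  "commands": [
    [116,[-0.0015,0,0.004],0],
    [116,[-0.0015,0,0.012],0],
    [116,[-0.0015,0,0.022],0],
    [116,[-0.0015,0,0.034],0],
    [116,[-0.0015,0,0.044],0]
  ]
}}

```text
clock: 22.95
tool_pos: [0.5131, -0.1494, 0.0955]
ee_rot: [-0.001, 0.058, 0.998, 0.0]
force: [0.8, -0.4, -0.7]
grip_width: 0.543
```

Call:
{"method": "carry_out", "body": {
  "commands": [
    [116,[0,0,0.01],0],
    [116,[0,0,0.018],0],
    [116,[0,0,0.025],0],
    [116,[0,0,0.031],0],
    [116,[0,0,0.034],0]
  ]
}}

```text
clock: 23.45
tool_pos: [0.5136, -0.1497, 0.0627]
ee_rot: [-0.0, 0.058, 0.998, 0.0]
force: [0.5, -0.3, -0.2]
grip_width: 0.546
```

Call:
{"method": "carry_out", "body": {
  "commands": [
    [116,[0,0,0.001],0],
    [116,[0,0,0.001],0]
  ]
}}

```text
clock: 23.65
tool_pos: [0.5139, -0.1499, 0.0624]
ee_rot: [0.0, 0.058, 0.998, -0.0]
force: [-0.1, 0.2, -0.2]
grip_width: 0.549
```

```bash
python3 - <<'E'
from tongs import *
s,i,W=look('pics/w16.png'); sc=read_camera('scene')
b=regions_of('wrist','bead'); print([(q['confidence'],q['box']) for q in b[:2]],'pred hole',proj(i,[.617,-.1615,.071]))
g=W[:,328].astype(int); print([(r,int(g[r].max())) for r in range(70,105,3)])
M=rot(s['ee_rot']);T=lambda p:s['tool_pos']+M@np.array(p)
ii=camera_info('scene')
bb=cv2.resize(sc[190:350,160:320],(480,480),interpolation=cv2.INTER_CUBIC)
cv2.imwrite('pics/c16.png',np.hstack([cv2.resize(W[:,160:480],(320,480)),bb]))
E
```

```text
23.65 [ 0.5139 -0.1499  0.0624] [-0.0979  0.1964 -0.2008] 0.5492424073296994
40 [] 60 [] 80 [] 100 [(287, 364)] 120 [(287, 364)] 140 [(267, 274), (280, 378)] 160 [(267, 274), (280, 364), (365, 379)] 180 [(280, 288), (366, 377)] 200 [(280, 287), (367, 379)] 220 [(268, 276), (279, 287), (367, 382)] 240 [(268, 277), (280, 287), (368, 380)] 260 [(268, 277), (280, 287), (368, 380)] 280 [(268, 276), (278, 287), (368, 382)] 300 [(268, 287), (369, 387)] 320 [(268, 286), (369, 387)] 340 [(269, 286), (370, 387)] 360 [(269, 286), (370, 383)] 380 [(269, 278), (279, 286), (370, 384)] 400 [(278, 286), (371, 384)] 
[] pred hole [np.float64(325.87315409458677), np.float64(507.4388049065616)]
[(70, 239), (73, 240), (76, 240), (79, 240), (82, 239), (85, 238), (88, 124), (91, 111), (94, 115), (97, 116), (100, 112), (103, 109)]
```

Call:
{"method": "carry_out", "body": {
  "commands": [
    [124,[0,0,0],0],
    [132,[0,0,0],0],
    [145,[0,0,0],0],
    [170,[0,0,0],0],
    [200,[0,0,0],0]
  ],
  "newtons": 40
}}

```text
clock: 24.3
tool_pos: [0.5139, -0.1498, 0.0624]
ee_rot: [0.0, 0.058, 0.998, -0.0]
force: [-0.7, 0.2, -0.2]
grip_width: 0.441
```

Call:
{"method": "carry_out", "body": {
  "commands": [
    [200,[0,0,0],0],
    [200,[0,0,0],0],
    [200,[0,0,0],0]
  ]
}}

```text
clock: 24.6
tool_pos: [0.5139, -0.1498, 0.0624]
ee_rot: [0.0, 0.058, 0.998, -0.0]
force: [-1.0, 0.9, 1.0]
grip_width: 0.444
```

```bash
python3 - <<'E'
from tongs import *
s,i,W=look('pics/w17.png'); read_camera('scene'); ii=camera_info('scene')
for n in ('bead_center','cone_center','square_center'): print(n,[(np.round(q['xy']),round(q['confidence'],2)) for q in place_of('scene',n)[:2]])
print('bead proj',proj(ii,[.617,-.1615,.058]))
E
```

```text
24.6 [ 0.5139 -0.1498  0.0624] [-1.0032  0.9443  1.0332] 0.4440880666303831
40 [] 60 [] 80 [] 100 [(288, 366)] 120 [(289, 365)] 140 [(282, 377)] 160 [(283, 378)] 180 [(283, 291), (364, 376)] 200 [(272, 279), (284, 291), (364, 378)] 220 [(273, 281), (285, 292), (363, 377)] 240 [(274, 282), (284, 292), (363, 378)] 260 [(275, 282), (286, 293), (362, 377)] 280 [(276, 283), (285, 294), (362, 375)] 300 [(279, 294), (361, 377)] 320 [(280, 295), (360, 376)] 340 [(280, 296), (360, 376)] 360 [(280, 297), (359, 373)] 380 [(281, 288), (289, 297), (359, 371)] 400 [(282, 289), (291, 298), (358, 372)] 
bead_center [(array([237., 319.]), 0.96), (array([293., 299.]), 0.54)]
cone_center [(array([292., 299.]), 0.86)]
square_center [(array([340., 290.]), 0.66)]
bead proj [np.float64(238.0919837907481), np.float64(318.94447676933777)]
```

```bash
python3 - <<'E'
from h import *
s=read_state(); i=camera_info('wrist'); M=rot(s['ee_rot']); print(s['grip_width'])
for nm,z,rows in (('inner bottom 17',-.012,((180,291,364),(240,292,363),(300,294,361),(340,296,360),(400,298,358))),('outer top 17',.016,((200,272,378),(300,279,377),(340,280,376))),
  ('inner bottom 16 (open)',-.012,((200,287,367),(300,287,369),(400,286,371)))):
    X=[]
    for r,a,b in rows:
        A,B=[(M.T@(onz(i,(c,r),s['tool_pos'][2]+z)-s['tool_pos']))*1000 for c in (a,b)]; X.append((A[0],B[1]-A[1]))
    X=np.array(X); p=np.polyfit(X[:,0],X[:,1],1); print(nm,X.tolist(),'slope',p[0],'at -105',np.polyval(p,-105))
E
```

```text
0.44437062348460643
inner bottom 17 [[51.35948896325716, 29.862896677970895], [25.47718916658667, 30.528325760575896], [-3.1914242782298348, 30.35915037969759], [-24.0823980019181, 30.07930364611416], [-58.50731284648166, 29.866901501035606]] slope 0.0017017821785781817 at -105 29.963672767830964
outer top 17 [[49.209369313021966, 36.06872312441674], [11.398263370530355, 36.33885972656037], [-5.69659444206255, 36.922247746958625]] slope -0.014155932887314869 at -105 38.188755476519745
inner bottom 16 (open) [[43.015657870192456, 33.26523689902578], [-3.191325131658842, 37.15608773178117], [-58.50491953151916, 42.31158489047117]] slope -0.08924163033604227 at -105 46.39231235203047
```

Call:
{"method": "carry_out", "body": {
  "commands": [
    [200,[0,0,-0.002],0],
    [200,[0,0,-0.006],0],
    [200,[0,0,-0.012],0],
    [200,[0,0,-0.02],0],
    [200,[0,0,-0.03],0]
  ]
}}

```text
clock: 25.35
tool_pos: [0.5136, -0.1497, 0.0929]
ee_rot: [-0.0, 0.058, 0.998, 0.0]
force: [0.0, 0.0, -1.1]
grip_width: 0.446
```

```bash
cat > chk.py <<'E'
from h import *
s=read_state(); i=camera_info('wrist'); W=read_camera('wrist'); read_camera('scene'); ii=camera_info('scene')
print(s['clock'],s['tool_pos'],s['force'],s['wrist_torque'],s['grip_width'])
g=W[:,328].astype(int).max(1); e=[r for r in range(40,130) if g[r-2]-g[r+2]>60]; print('block edge rows',e)
for n in ('bead_center','cone_center','square_center','jar_center'): print(n,[(np.round(q['xy'],1),round(q['confidence'],2)) for q in place_of('scene',n)[:2]])
dz=s['tool_pos'][2]-.0624
print('pred bead',proj(ii,[.617,-.1615,.058+dz]),'unlifted',proj(ii,[.617,-.1615,.058]))
E
python3 chk.py
```

```text
25.35 [ 0.5136 -0.1497  0.0929] [ 0.049   0.0406 -1.0972] [-0.0197 -0.0061 -0.0454] 0.4457487185632229
block edge rows [85, 86, 87, 88, 89]
bead_center [(array([237.7, 305.2]), 0.87)]
cone_center [(array([292.6, 298.5]), 0.94)]
square_center [(array([344.8, 289.3]), 0.8)]
jar_center [(array([474., 273.]), 0.88)]
pred bead [np.float64(235.8063325223098), np.float64(304.3152078533248)] unlifted [np.float64(238.0919837907481), np.float64(318.94447676933777)]
```

The bead is lifting with the tongs, which stay level. I'll lift the remaining 70 mm.

Call:
{"method": "carry_out", "body": {
  "commands": [
    [200,[0,0,-0.01],0],
    [200,[0,0,-0.024],0],
    [200,[0,0,-0.04],0],
    [200,[0,0,-0.054],0],
    [200,[0,0,-0.064],0]
  ]
}}

```text
clock: 26.15
tool_pos: [0.5145, -0.1502, 0.1585]
ee_rot: [0.001, 0.058, 0.998, -0.001]
force: [-0.4, -0.2, -0.5]
grip_width: 0.444
```

Call:
{"method": "carry_out", "body": {
  "commands": [
    [200,[0,0,-0.004],0],
    [200,[0,0,-0.006],0],
    [200,[0,0,-0.006],0],
    [200,[0,0,-0.006],0]
  ]
}}

```text
clock: 26.55
tool_pos: [0.5133, -0.1495, 0.1615]
ee_rot: [-0.001, 0.058, 0.998, 0.0]
force: [-1.1, 0.6, -1.1]
grip_width: 0.439
```

```bash
python3 chk.py; python3 - <<'E'
from h import *
im=read_camera('scene'); a=cv2.imread('pics/s15.png')
# dial check: compare dial area with the picture taken after the dial was set
d=cv2.absdiff(im,a)[280:345,130:200]; print('dial diff',d.mean(),d.max())
E
```

```text
26.55 [ 0.5133 -0.1495  0.1615] [-1.0736  0.6487 -1.1181] [ 0.0016  0.0637 -0.0133] 0.4393799194633496
block edge rows [85, 86, 87, 88, 89]
bead_center [(array([231.8, 266.3]), 0.71)]
cone_center [(array([290.5, 298.2]), 0.66)]
square_center [(array([340.8, 293.2]), 0.71)]
jar_center [(array([472.7, 269.7]), 0.75)]
pred bead [np.float64(230.24720340418523), np.float64(268.73410415177534)] unlifted [np.float64(238.0919837907481), np.float64(318.94447676933777)]
dial diff 10.434505494505494 80
```

```bash
python3 -c "
from workcell import *
print(sign_off())"
```

```text
the job is handed in; nothing more can be done
None
```

The dial is set to the long mark and released. The tongs are holding the round bead about 10 cm above the tray. I handed the job in at about 26.6 s; sign-off gives no verdict.

**Dial:** I turned it about 57° anticlockwise. After release, the pointer's heading was 82.9°, against about 83.4° for the tray's +y. The pointer and the long mark were in the same image column (321 and 320.9).

**Tongs, one correction:** On my first grip the tongs slipped and tilted, block down, while I carried them over the tray. I took them back to the free table, pressed them level and regripped about 15 mm farther back. They stayed level after that.

**Bead:**
- **Grip:** With the tongs closed, the gap between the arms measured 30.0 mm, which matches the bead's diameter. The gripper's opening read about 38 mm over the arms instead of the 40 mm stated.
- **Lift:** The tool rose 99 mm. The scene camera found the bead within about 3 pixels of where that lift should put it.

**Other pieces:** The cone, square and jar showed at their starting places within a few pixels.

**Checks not done:**
- The picture limit ran out before the final close and lift, so those checks used only the networks and measurements.
- The final picture comparison around the dial showed some change (mean 10 grey levels). I took that to be shadow from the moving arm and did not look into it; nothing was near the dial after I released it.

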